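# Close the spring-loaded mint dispenser

### The arm

A 6-joint arm with a two-finger parallel gripper is mounted at the origin on a cart in front of the work surface, level with it; the furniture and walls round the work are solid. World frame = base frame: x ahead of the robot, y to its left, z up, the work surface at z = 0. Lengths are in m, angles in rad, forces in N, time in s.
With the tool pointing down it reaches from about 0.35 to 0.925 m from the base axis. Payload 6.4 kg.
Tool frame: the origin (TCP) lies at the very end of the fingers, on their centre line; the grasp point (between the pads) lies r.grasp_offset behind it (r.grasp_offset is the distance from the TCP to the grasp point, in m); z points along the fingers, y is the line along which they close (so a half turn about z gives the same grasp; the last joint's range is limited). The gripper opens to 85 mm and grips with 20 to 120 N. Pads are 22 mm wide; open, the fingers measure 114 mm over their backs; the gripper's body (76 mm by 85 mm) begins 54 mm behind the grasp point. The pads swing forward as they close: fully open they stand 13 mm farther back than shut.
Start: joints at [-1.508, 0.245, 1.558, -0, 1.339, -0.174], TCP at [0.152, -0.632, 0.231] pointing down, gripper open.
Joint ranges: [-3.13, 3.13], [-1.02, 2.26], [0.13, 2.54], [-0.95, 4.09], [0.21, 2.88], [-2.74, 2.74]. Speed limits (rad/s): [2.57, 2.57, 3.14, 3.14, 3.14, 3.14].

### API

Orientations are given as a unit quaternion [w, x, y, z].
In Python, from workcell import r gives the robot as it stands. The module is installed in compiled form; this text tells all that it offers.
- The arm moves only by the tool send_rows, never from a script. Its argument "motion" is one flat list of numbers, 4 for each row, row after row: the shift along the tool's x, y, z in m, then the turn about the tool's z in degrees. In form: [dx, dy, dz, roll, dx, dy, dz, roll, ...]. A call has 1 to 10 rows; each row shifts and turns the commanded pose from where the row before left it, along the tool's axes as they then stand; what a row does not reach is not made up. A row lasts 1/10 s, in which the tool goes at most 50 mm and 8.59 degrees, less where a joint would pass 70% of its speed; a pose out of reach is approached as far as the arm can. A call with a gripper value outside its range is refused whole. "jaw" is the closure, from 0 (fully open) to 1 (shut), set as the call begins (left out, the last holds). The fingers move at their own pace and stop on an object; "force" is the grip in N (left out, the last holds). Time passes only in rows, so rows that do not move let the fingers close. It gives the time, the measured TCP pose, the force, the opening and the grip force at its end, in the units of the state.
- r.read_state(): the state, without advancing time (a new reading comes with each control period).
- r.camera(name): name is "side" or "top"; returns a dict with "color" (384x512x3 uint8, red, green, blue), "z_map" (384x512 float32, m along the optical axis (not along the pixel's ray), 0 where there is no reading), "K" (3x3 intrinsics, pixels), "dist" ([k1, k2, p1, p2, k3] as OpenCV has them; the pictures are not rectified), "origin" and "attitude" of the camera in the world. Camera axes: x right, y down, z forward; pixel columns grow to the right and rows downward; lengths in m; the calibration is good to about 2 mm. A picture is of the moment at which its call begins.
- r.hand_in(): hands the job in; it is judged then, once.
The state is a dict: "time_s": time; "joint_pos": joint angles; "qvel": joint speeds; "joint_torque": joint torques, N m; "tool_pos": TCP position; "ee_rot": TCP orientation; "wrist_force": force on the tool from outside, world axes, zero at the start; "ft_torque": the same for the moment, N m; "width": finger opening in m; "grip_force": force on a finger pad.
Only numpy, scipy, OpenCV 4.12 (cv2) and the standard library are available. Lean on these libraries where they do the work, as an engineer would, in place of code of your own. Each camera call takes 0.05 s, during which the arm holds its last target. There are 200 camera calls.

### The job

The counter's mint-tin dispenser has been refilled and its tins stand up out of the sprung column. Fit its cover: slip the cover's tongue under the lip at the dispenser's end with the cover at a tilt, home until the cover's end butts on the lip, then swing the cover down and press its other end, pushing the tins down against the spring until the spring bolt snaps over the cover's edge and holds it shut. Do not force it, do not knock the tins out of the column, and leave the calculator and the tape roll where they are.

Things in the scene. Friction and masses are not known exactly. Their poses are not given: they have to be found in the camera images.
- dispenser: Grey counter dispenser fixed to the desk, base 235 x 94 mm, top face z = 78 mm. Origin: underside, 124 mm from the base's -x end; z up, x along it. Lip (-x end) and bolt housing (+x end) sit on one frame clamped anywhere over 30 mm of x; where is not reported: find it by sight or touch. u = x from the lip's front; that front is at dispenser x -88 to -58 mm.
- plunger (a joint): Sprung plate under the tins, in m: 0 = at the top, grows as the tins are pushed down. The spring gives about 4 N at 0 and 640 N per metre more; with the cover shut it reads about 0.012.
- bolt (a joint): Spring bolt, m: 0 = out (rest), up to 0.014 pushed back to +x. Nose 32 mm wide, tip at u 118 mm, underside z 88 mm; its top is a steep bevel from the tip up to u 128, z 107 mm: a cover edge pressed down pushes it back with a few N; it springs out when the edge has passed. Housing from u 129 mm on, y -27 to 27, top z 114 mm.
- cover: Loose flat dark steel cover, right way up. Plate 124 (x) x 64 (y) x 8 mm; origin: centre of its underside. Tongue at -x end: 44 wide, 6 thick, flush with the underside, out to x -80 mm. Grip fin on top 40 (x) x 16 (y) mm, centred at x -10 mm, up to z 38 mm. About 0.17 kg. Shut: plate end 0 to 4 mm from the lip, y 0, underside at z 78 to 80 mm, x axes alike.
- cover_tongue (a point): Middle of the tongue's end (cover x -80, y 0, z 3 mm). It goes under the lip (lip z 86 to 96 mm) into a slot 52 mm wide about y 0, 24 mm deep; slot floor z 64 mm runs on out to dispenser x -43 mm, where the 78 mm top begins. As the tins stand proud it enters only with the cover tilted 22 to 30 degrees, tongue end low, home when the plate meets the lip.
- cover_pad (a point): Middle of the thin black press pad on the cover's top near the end away from the tongue (cover x 45, y 0, z 8 mm). Pressing here takes about 15 N at most until the bolt snaps over; the cover then bottoms on the dispenser's top face.
- cover_far_edge (a point): Middle of the top edge of the cover's end away from the tongue (cover x = 62, y = 0, z = 8 mm), which the bolt is to snap over.
- tin_upper: Flat mint tin 42 x 60 x 18 mm, the upper of the two in the column; origin: centre of its underside. At the start its lid stands about 15 mm above the dispenser's top face.
- tin_lower: The same kind of tin under it, on the sprung plate; origin: centre of its underside.
- calculator: Desk calculator 148 x 104 x 26 mm, a bystander; origin: centre of its underside.
- tape_roll: Roll of packing tape lying flat, 68 mm across, 24 mm high, a bystander; origin: centre of its underside.
- well (a point): Middle of the mouth of the tin column, dispenser x 5, y 0, z 78 mm (level with the top face); axes as the dispenser's. The column is 46 (x) x 64 (y) mm inside.
Mind the look-alikes: they are no part of the job. What is shaped like the cover but purple is not meant.

How it is judged:
On the way:
1. the tongue is down in the slot end of the dispenser while the cover is still tilted (x of cover_tongue in the frame of dispenser between -0.114 and -0.062 m and y of cover_tongue in the frame of dispenser between -0.022 and 0.022 m and z of cover_tongue in the frame of dispenser between 0.062 and 0.086 m and angle between cover's own z axis and vertical between 0.1 and 0.65 rad), for 0.1 s.
At the end, for the whole second after the job is handed in: The cover lies level (0.06 rad) and still on the dispenser: tongue held down under the lip (its end below 86 mm), far edge at most 90.5 mm above the desk and within 15 mm of the middle, under the bolt, which is out again to within 4 mm; both tins in the column and pushed down over 9 mm (x of cover_tongue in the frame of dispenser between -0.114 and -0.062 m and y of cover_tongue in the frame of dispenser between -0.022 and 0.022 m and z of cover_tongue in the frame of dispenser between 0.062 and 0.086 m and z of cover_far_edge in the frame of dispenser below 0.0905 m and y of cover_far_edge in the frame of dispenser between -0.015 and 0.015 m and value of joint bolt below 0.004 m and value of joint plunger above 0.009 m and angle between cover's own z axis and vertical below 0.06 rad and z of tin_upper in the frame of dispenser below 0.066 m and z of tin_lower in the frame of dispenser below 0.05 m and linear speed of cover below 0.01 m/s); the robot touches nothing.
It fails at once if the cover is forced against the dispenser with more than 60 N (contact force between cover and dispenser above 60 N).
It fails at once if a tin leaves the column (horizontal distance between any of tin_upper, tin_lower and well above 0.02 m).
It fails at once if the calculator or the tape roll is shifted by more than 40 mm (distance of any of calculator, tape_roll from where it was at the start of the episode above 0.04 m).
It also fails if it takes over 42 s, if anything falls off the work surface, if the arm or the gripper's body presses on something with over 40 N, if the wrist force passes 120 N, or if a joint passes its speed limit or range.

## Working session

There is one attempt and no reset: what is moved stays moved. The work goes in short steps, Python scripts to look and compute and a tool call to move; the robot and the scene stay as the last step left them, time stands still between calls to the robot, and variables do not carry over. Pictures are saved under pics/ and viewed, at most 10 in all, crops included, and the job is handed in when it is done.

Besides the shell and the picture viewer there is one more tool, called after "Request:" by a JSON object that holds its "name" and its "arguments", one argument or row to a line. send_rows: Moves the arm, as the interface text tells. Its arguments: {"type":"object","properties":{"motion":{"type":"array"},"jaw":{"type":"number"},"force":{"type":"number"}},"required":["motion"]}

```bash
mkdir -p pics; cat > h.py <<'E'
import numpy as np, cv2
from workcell import r
from scipy.spatial.transform import Rotation as R
def rot(q):
    q=np.array(q,float)
    return q if q.shape==(3,3) else R.from_quat([q[1],q[2],q[3],q[0]]).as_matrix()
def cloud(c):
    h,w=c["z_map"].shape
    u,v=np.meshgrid(np.arange(w),np.arange(h))
    p=cv2.undistortPoints(np.stack([u,v],-1).reshape(-1,1,2).astype(np.float64),np.array(c["K"]),np.array(c["dist"])).reshape(h,w,2)
    z=c["z_map"][...,None].astype(float)
    P=np.concatenate([p*z,z],-1)@rot(c["attitude"]).T+np.array(c["origin"])
    P[c["z_map"]==0]=np.nan
    return P
E
python3 - <<'E'
from h import *
ims=[]
for n in("top","side"):
    c=r.camera(n); np.save(f"{n}0.npy",cloud(c)); cv2.imwrite(f"c_{n}0.png",c["color"][...,::-1])
    print(n,c["origin"],c["attitude"],c["K"])
    cv2.imwrite(f"pics/{n}0.png",cv2.resize(c["color"][...,::-1],(800,600)))
print(r.read_state(), r.grasp_offset)
E
```

```text
top [0.19491885 0.00703233 1.45972386] [-0.07319593  0.72275628 -0.68359826  0.07042111] [[482.21533119   0.         260.78975383]
 [  0.         482.21533119 196.50547001]
 [  0.           0.           1.        ]]
side [0.54031763 0.68751338 1.04918134] [-0.01820784  0.03425459  0.9511245  -0.30636135] [[472.07968773   0.         267.85781245]
 [  0.         472.07968773 192.9347851 ]
 [  0.           0.           1.        ]]
{'time_s': 0.1, 'joint_pos': array([-1.50811235e+00,  2.45756855e-01,  1.55889136e+00, -5.73817767e-06,
        1.33869834e+00, -1.74097755e-01]), 'qvel': array([-0.00037372, -0.00140129, -0.00129923, -0.00069299,  0.00023386,
        0.00190229]), 'joint_torque': array([ 8.55433382e-05, -4.30671823e+01, -3.27129221e+01, -5.83489123e-05,
        2.83069683e-03,  1.41902686e-05]), 'tool_pos': array([ 0.15244793, -0.63135528,  0.23028284]), 'ee_rot': array([-8.75745502e-04,  9.92999524e-01,  1.18115101e-01,  4.60396725e-05]), 'wrist_force': array([0.4770004 , 0.29348153, 0.41186457]), 'ft_torque': array([-0.01823122, -0.01468385, -0.01276841]), 'grip_force': 0.0, 'width': 0.08539384106504042} 0.0187
```

View pics/top0.png

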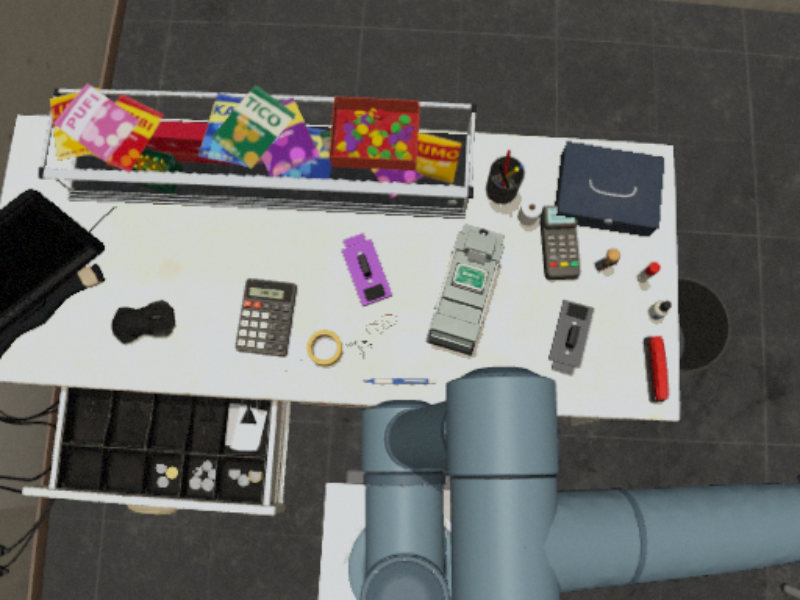

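View pics/side0.png

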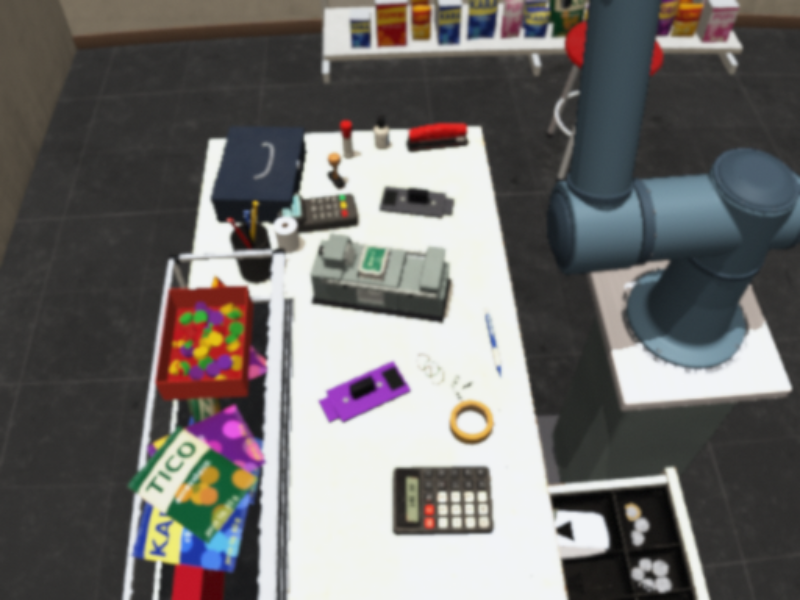

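Candidates for the cover: the dark grey plate at top-view (571,335), and the purple one at (366,270), which is the look-alike. I choose the grey one. Dispenser is at (467,288), calculator (266,317), tape (324,347). Next I'll check a close crop and the measurements.

```bash
python3 - <<'E'
from h import *
im=cv2.imread("c_top0.png"); P=np.load("top0.npy")
cr=im[135:250,265:395]; cv2.imwrite("pics/crop.png",cv2.resize(cr,None,fx=6,fy=5.2,interpolation=cv2.INTER_CUBIC))
for n,(y0,y1,x0,x1) in dict(cover=(185,245,345,385),disp=(138,232,268,328)).items():
    Q=P[y0:y1,x0:x1].reshape(-1,3); 
    for lo,hi in ((.004,.014),(.02,.05),(.06,.07),(.074,.083),(.084,.090),(.09,.1),(.1,.12)):
        S=Q[(Q[:,2]>lo)&(Q[:,2]<hi)]
        if len(S)>8:
            (c,s,a)=cv2.minAreaRect((S[:,:2]*1000).astype(np.float32)); print(n,lo,hi,len(S),np.round(c,1),np.round(s,1),round(a,1),np.median(S[:,2]).round(4))
    # pads
E
```

```text
cover 0.004 0.014 806 [ 457.9 -301.3] [186.3 123.2] 1.5 0.0078
cover 0.02 0.05 84 [ 450.8 -301.4] [16.8 42.5] 77.9 0.0369
disp 0.004 0.014 322 [542.4 -89.8] [298.1 184.5] 1.7 0.0059
disp 0.02 0.05 55 [493.3 -78.9] [ 75.6 150.1] 76.3 0.0312
disp 0.06 0.07 390 [517.  -84.4] [ 87.5 197.9] 74.1 0.0643
disp 0.074 0.083 643 [536.5 -90.5] [ 90.7 217.6] 76.2 0.078
disp 0.084 0.09 152 [524.6 -86.8] [ 90.3 195.1] 75.4 0.0872
disp 0.09 0.1 589 [531.2 -87.9] [ 87.6 210.5] 77.1 0.0947
disp 0.1 0.12 285 [527.5 -96.3] [ 78.4 211. ] 72.4 0.1126
```

View pics/crop.png

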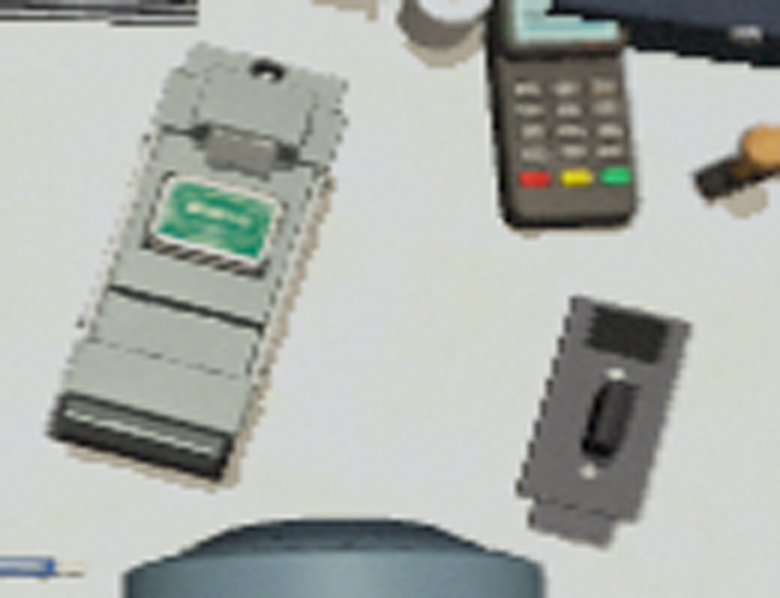

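The crop shows the grey cover's press pad at (628,333), fin at (608,420) and tongue at (570,525), towards the robot. On the dispenser, bolt is at (240,150), green tin (220,220), and the lip is at the near end. Now I'll fit both frames.

```bash
python3 - <<'E'
from h import *
from scipy.optimize import minimize
im=cv2.imread("c_top0.png"); P=np.load("top0.npy")
# cover: dark pixels in crop
sub=slice(185,248),slice(345,390)
Q=P[sub].reshape(-1,3); C=im[sub].reshape(-1,3).astype(int)
m=(C.sum(1)<390)&(Q[:,2]>.003)&(Q[:,2]<.013)&(C.max(1)-C.min(1)<40)&(abs(Q[:,1]+.3)<.08)&(abs(Q[:,0]-.46)<.09)
def inbox(S,a,c,boxes):
    d=S[:,:2]-c; x=d@[np.cos(a),np.sin(a)]; y=d@[-np.sin(a),np.cos(a)]; return x,y
S=Q[m]; print(len(S),np.median(S[:,2]))
(c,s,a)=cv2.minAreaRect((S[:,:2]*1000).astype(np.float32));print("cover rect",c,s,a)
F=Q[(Q[:,2]>.03)&(Q[:,2]<.045)];print("fin",cv2.minAreaRect((F[:,:2]*1000).astype(np.float32)),F.mean(0))
for n in("top","side"):
    P=np.load(n+"0.npy"); Q=P.reshape(-1,3); im=cv2.imread(f"c_{n}0.png").reshape(-1,3).astype(int)
    near=np.hypot(Q[:,0]-.53,Q[:,1]+.088)<.15
    if n=="top":
        S=Q[near&(Q[:,2]>.074)&(Q[:,2]<.1)]
        (c,s,a)=cv2.minAreaRect((S[:,:2]*1000).astype(np.float32)); print(c,s,a)
        yaw=np.radians(a-90); 
    G=Q[near&(im[:,1]>im[:,2]+30)&(Q[:,2]>.08)]; print(n,"tin green",cv2.minAreaRect((G[:,:2]*1000).astype(np.float32)),np.median(G[:,2]))
    x,y=inbox(Q,yaw,np.array([.531,-.088]),0)
    for lo in range(-125,125,5):
        k=near&(abs(y)<.015)&(x*1e3>=lo)&(x*1e3<lo+5)&(Q[:,2]>.01)
        if k.any(): print(lo,(np.percentile(Q[k,2],[5,50,95])*1e3).round(1),im[k].mean(0).astype(int),end=" | ")
    print()
E
```

```text
669 0.007851433891561177
cover rect (452.3594665527344, -300.0805969238281) (62.65168762207031, 141.23536682128906) 76.89867401123047
fin ((450.8591613769531, -301.6236877441406), (16.683822631835938, 42.31440353393555), 76.4717025756836) [ 0.44925857 -0.30021666  0.03702403]
(535.6367797851562, -90.41992950439453) (90.77310943603516, 219.5650634765625) 75.9900131225586
top tin green ((542.4359130859375, -92.92486572265625), (50.37432861328125, 33.5755729675293), 76.17188262939453) 0.09296598705003678
-120 [10.5 12.4 14.3] [35 36 38] | -115 [13.2 44.7 66.9] [72 78 75] | -110 [59.8 63.5 67.2] [131 141 136] | -105 [61.1 81.  99.8] [107 115 110] | -100 [ 95.8  97.8 100.8] [171 182 176] | -95 [ 94.3  96.7 100.3] [170 182 175] | -90 [92.2 96.4 99.6] [170 180 175] | -85 [ 90.9  96.  100.4] [168 180 173] | -80 [ 92.4  96.  101.6] [167 178 172] | -75 [88.9 95.  97.1] [153 163 157] | -70 [63.2 65.2 71.3] [150 161 155] | -65 [58.3 65.9 70.7] [165 176 170] | -60 [61.6 63.9 68.4] [166 177 171] | -55 [59.5 64.5 68.2] [166 177 171] | -50 [61.1 63.2 68.4] [166 177 171] | -45 [61.8 64.1 69. ] [166 1
[... 2354 characters left out ...]
[142 174 132] | 30 [89.9 93.1 95.5] [180 198 193] | 35 [60.8 76.7 91.3] [149 161 158] | 40 [74.8 77.8 80.2] [150 161 154] | 45 [75.2 79.2 93.2] [114 124 120] | 50 [ 76.4  93.8 101.3] [109 118 117] | 55 [ 75.4 102.7 106.7] [114 124 123] | 60 [ 77.6 111.1 114.8] [132 143 137] | 65 [109.6 111.2 114.6] [158 170 161] | 70 [108.7 111.  115.4] [159 171 162] | 75 [109.8 112.4 114.5] [159 171 162] | 80 [110.7 112.9 115. ] [158 170 162] | 85 [109.1 111.9 114.4] [159 170 162] | 90 [109.  111.4 113.1] [158 170 162] | 95 [ 82.   94.5 100.4] [124 133 129] | 100 [ 74.5  97.5 104.8] [111 118 114] | 105 [75.7 77.7 79.1] [154 166 157] | 110 [73.6 76.6 78.6] [167 178 171] | 115 [71.5 71.5 71.5] [187 199 192] |
```

```bash
python3 - <<'E'
from h import *
P=np.load("top0.npy")
s=lambda u,v:P[int(v/600*384),int(u/800*512)].round(3)
for u,v in [(575,165),(640,165),(640,200),(600,215),(640,222),(655,228),(640,236),(575,255),(608,260),(652,270),(625,240),(585,205),(660,315)]: print((u,v),s(u,v))
Q=P.reshape(-1,3); k=(Q[:,1]<-.25)&(Q[:,1]>-.5)&(Q[:,0]>.55)&(Q[:,0]<.9)&(Q[:,2]>.06)
print(cv2.minAreaRect((Q[k][:,:2]*1000).astype(np.float32)),np.percentile(Q[k,2],[5,50,95,100]))
k2=k&(Q[:,2]>np.median(Q[k,2])+.008); print(cv2.minAreaRect((Q[k2][:,:2]*1000).astype(np.float32)))
for o in [(.46,-.37),(.55,-.37),(.58,-.31),(.53,-.45)]: pass
k3=(Q[:,2]>.05)&(Q[:,2]<.4)&(Q[:,1]<-.19)&(Q[:,1]>-.55)&(Q[:,0]>.35)&(Q[:,0]<.6); print(k3.sum(), Q[k3][:5])
print(r.read_state()["ee_rot"])
E
```

```text
(575, 165) [ 0.79  -0.296  0.066]
(640, 165) [ 0.801 -0.427  0.061]
(640, 200) [ 0.722 -0.423  0.068]
(600, 215) [ 0.687 -0.344  0.07 ]
(640, 222) [ 0.677 -0.423  0.068]
(655, 228) [ 0.67  -0.455  0.065]
(640, 236) [ 0.669 -0.442  0.005]
(575, 255) [ 0.613 -0.304  0.033]
(608, 260) [ 0.601 -0.363  0.056]
(652, 270) [ 0.579 -0.441  0.084]
(625, 240) [ 0.661 -0.413  0.003]
(585, 205) [ 0.704 -0.313  0.072]
(660, 315) [ 0.5   -0.469  0.043]
((708.0316772460938, -364.9725341796875), (205.94468688964844, 254.22177124023438), 84.33476257324219) [0.06299187 0.06819928 0.07409951 0.09042674]
((679.3713989257812, -368.71978759765625), (228.87002563476562, 153.16329956054688), 6.382895469665527)
166 [[ 0.5993397  -0.36211523  0.07159966]
 [ 0.59994972 -0.36845265  0.07077203]
 [ 0.59912587 -0.37057104  0.0742291 ]
 [ 0.59832945 -0.36404682  0.06430042]
 [ 0.59694457 -0.36566258  0.06972718]]
[-8.75745502e-04  9.92999524e-01  1.18115101e-01  4.60396725e-05]
```

Request:
{"name": "send_rows", "arguments": {
  "motion": [0,0,0,8.5,0,0,0,8.5,0,0,0,8.5,0,0,0,1.4],
  "jaw": 0.4,
  "force": 25
}}

```text
time_s: 0.5
tool_pos: [0.1525, -0.6316, 0.2307]
ee_rot: [-0.001, 0.993, -0.117, -0.0]
wrist_force: [0.7, 0.6, 0.5]
width: 0.0511
grip_force: 0.0
```

Plan: tool stays vertical, so I'll grip the fin across y, and tilt the cover in the pads by pressing its far end on the lip's top from outside. Box route is cluttered, so not used.

Request:
{"name": "send_rows", "arguments": {
  "motion": [0.0247,-0.0434,0,0,0.0247,-0.0434,0,0,0.0247,-0.0434,0,0,0.0247,-0.0434,0,0,0.0247,-0.0434,0,0,0.0247,-0.0434,0,0,0.0247,-0.0434,0,0,0.0247,-0.0434,0,0,0.0247,-0.0434,0,0,0,0,0.04,0],
  "jaw": 0.5
}}

```text
time_s: 1.5
tool_pos: [0.4648, -0.3016, 0.1968]
ee_rot: [0.003, 0.994, -0.111, 0.005]
wrist_force: [0.1, -1.1, 0.2]
width: 0.0427
grip_force: 0.0
```

Request:
{"name": "send_rows", "arguments": {
  "motion": [0,0,0.049,0,0,0,0.047,0,0,0,0.03,0,0,0,0,0,0,0,0,0]
}}

```text
time_s: 2.0
tool_pos: [0.459, -0.3032, 0.0658]
ee_rot: [-0.0, 0.993, -0.115, -0.0]
wrist_force: [0.1, -0.4, 0.3]
width: 0.0428
grip_force: 0.0
```

```bash
python3 - <<'E'
from h import *
s=r.read_state(); print(s["tool_pos"],s["ee_rot"],s["joint_pos"])
c=r.camera("side"); im=c["color"][...,::-1]; P=cloud(c)
cv2.imwrite("pics/side1.png",cv2.resize(im[90:170,200:330],None,fx=6,fy=6,interpolation=cv2.INTER_CUBIC))
E
```

```text
[ 0.45904274 -0.30324048  0.06576449] [-3.73825549e-05  9.93313938e-01 -1.15444438e-01 -3.73050583e-05] [-7.89916224e-01  2.28686856e-01  1.91149907e+00  1.40433184e-05
  1.00151169e+00  1.01227737e+00]
```

View pics/side1.png

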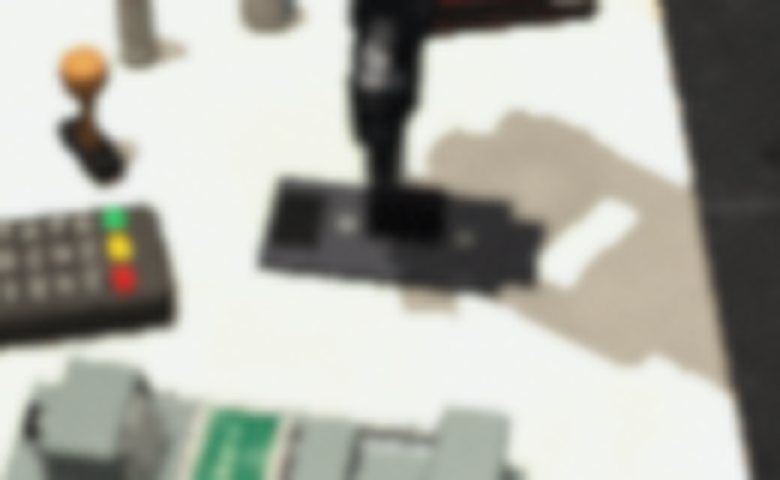

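Finger is over the fin's far half (fin at (410,210), finger tip (388,190)). Descend and grip.

Request:
{"name": "send_rows", "arguments": {
  "motion": [0,0,0.03,0,0,0,0.023,0,0,0,0,0,0,0,0,0]
}}

```text
time_s: 2.45
tool_pos: [0.46, -0.3042, 0.0144]
ee_rot: [0.001, 0.993, -0.116, 0.001]
wrist_force: [-0.1, -0.1, 0.2]
width: 0.0427
grip_force: 0.0
```

Request:
{"name": "send_rows", "arguments": {
  "motion": [0,0,0,0,0,0,0,0,0,0,0,0,0,0,0,0,0,0,0,0,0,0,0,0],
  "jaw": 1,
  "force": 30
}}

```text
time_s: 3.05
tool_pos: [0.4602, -0.3042, 0.0145]
ee_rot: [0.001, 0.993, -0.116, 0.001]
wrist_force: [-0.8, 2.0, 7.2]
width: 0.0154
grip_force: 31.2
```

Request:
{"name": "send_rows", "arguments": {
  "motion": [0,0,-0.02,0,0,0,-0.04,0,0,0,-0.045,0,0,0,-0.045,0,0,0,0,0,0,0,0,0]
}}

```text
time_s: 3.65
tool_pos: [0.4592, -0.3034, 0.1635]
ee_rot: [0.001, 0.993, -0.116, 0.001]
wrist_force: [-0.8, 0.6, -3.4]
width: 0.0154
grip_force: 29.9
```

```bash
cat >> h.py <<'E'
def covfit(tag=None,lo=.03,half=.09):
    """fit the dark grey plate top (both cameras), print plane tilt along tool x"""
    s=r.read_state(); t=s["tool_pos"]; T=rot(s["ee_rot"]); out=[]
    for n in("side","top"):
        c=r.camera(n); P=cloud(c); im=c["color"].astype(int)
        if tag: cv2.imwrite(f"c_{n}_{tag}.png",c["color"][...,::-1])
        d=(P-t)@T
        m=(abs(d[...,0])<half)&(abs(d[...,1])<.034)&(im.max(-1)<140)&(im.max(-1)-im.min(-1)<35)&(d[...,2]>-.06)&(d[...,2]<.07)&(P[...,2]>lo)
        m&=~((d[...,2]<.002-d[...,0]*.55+0)&(abs(d[...,0])<.03))
        x=d[m]; print(n,m.sum())
        if len(x)<20: continue
        # x-vs-height line, robust, excluding the fin band
        k=np.ones(len(x),bool)
        for i in range(8):
            A=np.c_[x[k][:,0],x[k][:,1],np.ones(k.sum())]; q=np.linalg.lstsq(A,x[k][:,2],rcond=None)[0]
            e=x@0 if False else x[:,2]-(x[:,0]*q[0]+x[:,1]*q[1]+q[2]); k=abs(e)<max(.004,.012-.002*i)
        print(n,"inl",k.sum(),"tilt deg",np.degrees(np.arctan(-q[0])).round(1),"roll",np.degrees(np.arctan(q[1])).round(1),"top below TCP at axis",(q[2]*1e3).round(1),"x range",(np.percentile(x[k][:,0],[1,99])*1e3).round(1),"y",(np.percentile(x[k][:,1],[1,99])*1e3).round(1))
    print("TCP",t.round(4),"F",s["wrist_force"].round(1),"w",s["width"].round(4),"t",s["time_s"])
E
python3 - <<'E'
from h import *
covfit("lift",lo=.06)
E
```

```text
side 575
side inl 547 tilt deg 0.5 roll -0.1 top below TCP at axis 7.6 x range [-75.1  61.4] y [-33.1  30.1]
top 1Traceback (most recent call last):
  File "<stdin>", line 2, in <module>
  File "h.py", line 32, in covfit
    print("TCP",t.round(4),"F",s["wrist_force"].round(1),"w",s["width"].round(4),"t",s["time_s"])
                                                             ^^^^^^^^^^^^^^^^
AttributeError: 'float' object has no attribute 'round'
```

Request:
{"name": "send_rows", "arguments": {
  "motion": [-0.0224,-0.0378,0,0.7,-0.0224,-0.0378,0,0,-0.0224,-0.0378,0,0,-0.0224,-0.0378,0,0,-0.0224,-0.0378,0,0,-0.0224,-0.0378,0,0,0,0,0,0,0,0,0,0]
}}

```text
time_s: 4.55
tool_pos: [0.3818, -0.0495, 0.1606]
ee_rot: [-0.0, 0.993, -0.121, -0.001]
wrist_force: [1.0, -0.3, -1.4]
width: 0.015
grip_force: 30.2
```

```bash
sed -i 's/s\["width"\].round(4)/s["width"]/' h.py; python3 - <<'E'
from h import *
covfit("lip",lo=.12)
im=cv2.imread("c_side_lip.png"); cv2.imwrite("pics/lip.png",cv2.resize(im[120:230,190:340],None,fx=5,fy=5,interpolation=cv2.INTER_CUBIC))
E
```

```text
side 810
side inl 750 tilt deg 0.9 roll 0.1 top below TCP at axis 7.3 x range [-75.9  62.1] y [-31.9  29.1]
top 12
TCP [ 0.3818 -0.0495  0.1606] F [ 1.  -0.3 -1.4] w 0.014997844993091003 t 4.55
```

View pics/lip.png

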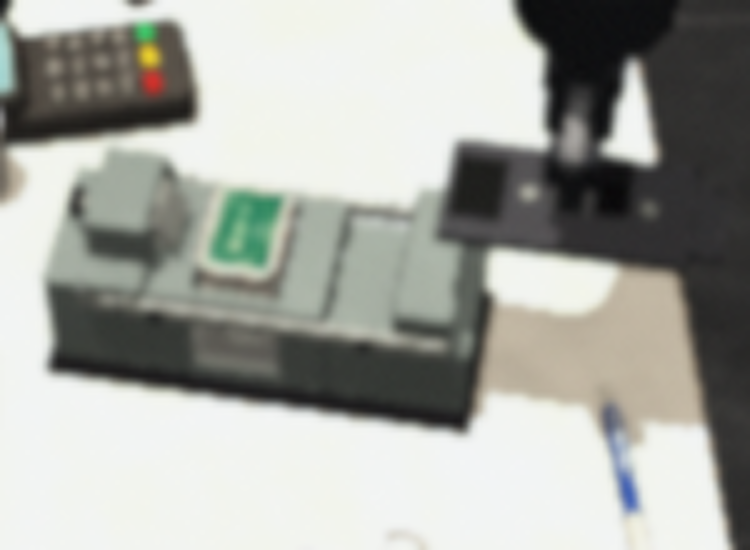

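Cover level and gripped, far end over the lip block (crop (440,225)). Press down to tilt it.

Request:
{"name": "send_rows", "arguments": {
  "motion": [0,0,0.022,0,0,0,0.02,0,0,0,0.006,0,0,0,0.004,0,0,0,0.004,0,0,0,0.004,0,0,0,0,0]
}}

```text
time_s: 5.35
tool_pos: [0.3836, -0.0514, 0.1036]
ee_rot: [0.0, 0.992, -0.122, 0.0]
wrist_force: [-4.9, 0.7, 4.2]
width: 0.015
grip_force: 31.7
```

```bash
python3 - <<'E'
from h import *
covfit("t1",lo=.03)
E
```

```text
side 845
side inl 731 tilt deg 7.9 roll -0.5 top below TCP at axis 6.5 x range [-72.9  65.1] y [-32.2  27.9]
top 4
TCP [ 0.3836 -0.0514  0.1036] F [-4.9  0.7  4.2] w 0.014997894575767135 t 5.35
```

Request:
{"name": "send_rows", "arguments": {
  "motion": [0,0,0.004,0,0,0,0.004,0,0,0,0.004,0,0,0,0.003,0,0,0,0,0]
}}

```text
time_s: 5.95
tool_pos: [0.3821, -0.0508, 0.0873]
ee_rot: [0.0, 0.993, -0.122, -0.002]
wrist_force: [-7.1, -0.3, 4.2]
width: 0.0158
grip_force: 32.7
```

```bash
python3 - <<'E'
from h import *
covfit("t2",lo=.03)
E
```

```text
side 845
side inl 713 tilt deg 24.9 roll -0.2 top below TCP at axis 6.8 x range [-61.5  65.3] y [-32.7  28.3]
top 6
TCP [ 0.3821 -0.0508  0.0873] F [-7.1 -0.3  4.2] w 0.015791696140142183 t 5.95
```

Request:
{"name": "send_rows", "arguments": {
  "motion": [0,0,0.002,0,0,0,0,0,0,0,-0.01,0,0,0,-0.04,0,0,0,-0.04,0,0,0,0,0,0,0,0,0]
}}

```text
time_s: 6.75
tool_pos: [0.3839, -0.051, 0.1766]
ee_rot: [0.0, 0.992, -0.122, 0.002]
wrist_force: [-0.6, 0.1, -3.3]
width: 0.0155
grip_force: 32.0
```

```bash
python3 - <<'E'
from h import *
covfit("t3",lo=.08)
im=cv2.imread("c_side_t3.png"); cv2.imwrite("pics/t3.png",cv2.resize(im[90:230,190:350],None,fx=4,fy=4,interpolation=cv2.INTER_CUBIC))
E
```

```text
side 836
side inl 773 tilt deg 26.5 roll 1.6 top below TCP at axis 7.5 x range [-60.1  63.2] y [-32.3  29.2]
top 105
top inl 84 tilt deg 27.3 roll -0.7 top below TCP at axis 5.5 x range [-35.2  -8.5] y [-29.4  31.3]
TCP [ 0.3839 -0.051   0.1766] F [-0.6  0.1 -3.3] w 0.01554349101038494 t 6.75
```

View pics/t3.png

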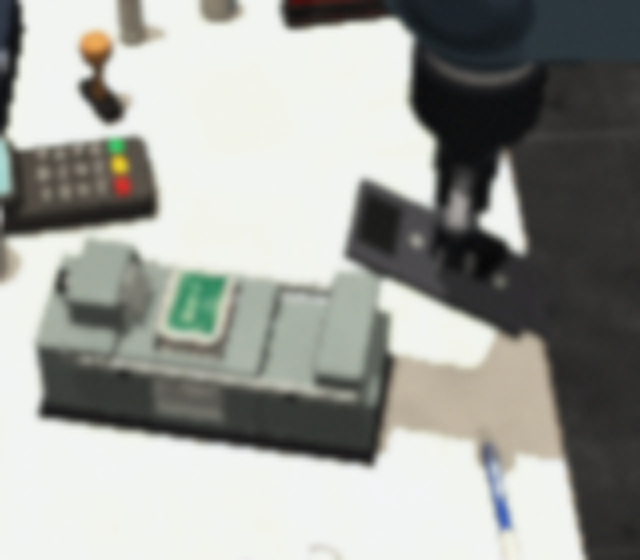

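Cover is tilted ~26.5°, tongue end low (crop (525,325)), pad end high (380,215). Moving over the dispenser to a staging pose on the tongue's axis.

Request:
{"name": "send_rows", "arguments": {
  "motion": [0.04,0.001,0,0,0.04,0.001,0,0,0.04,0,0,0,0.037,0,0,0,0,0,0.03,0,0,0,0.016,0,0,0,0,0,0,0,0,0]
}}

```text
time_s: 7.65
tool_pos: [0.534, -0.0903, 0.1281]
ee_rot: [-0.0, 0.993, -0.122, -0.001]
wrist_force: [0.5, -0.4, -1.3]
width: 0.0152
grip_force: 31.8
```

```bash
python3 - <<'E'
from h import *
covfit("s1",lo=.098)
s=r.read_state();t=s["tool_pos"];d=t[:2]-[.4613,-.0722];print("u",d@[.970,-.242],"v",d@[.242,.970],s["ee_rot"])
im=cv2.imread("c_side_s1.png"); cv2.imwrite("pics/s1.png",cv2.resize(im[110:220,190:310],None,fx=5,fy=5,interpolation=cv2.INTER_CUBIC))
E
```

```text
side 771
side inl 623 tilt deg 25.6 roll 0.1 top below TCP at axis 7.0 x range [-45.9  62.9] y [-32.9  28.8]
top 0
TCP [ 0.534  -0.0903  0.1281] F [ 0.5 -0.4 -1.3] w 0.015220261605861271 t 7.65
u 0.07614616367902527 v -0.00012190374834647985 [ 1.27598476e-04  9.92508293e-01 -1.22175717e-01  6.05309453e-04]
```

View pics/s1.png

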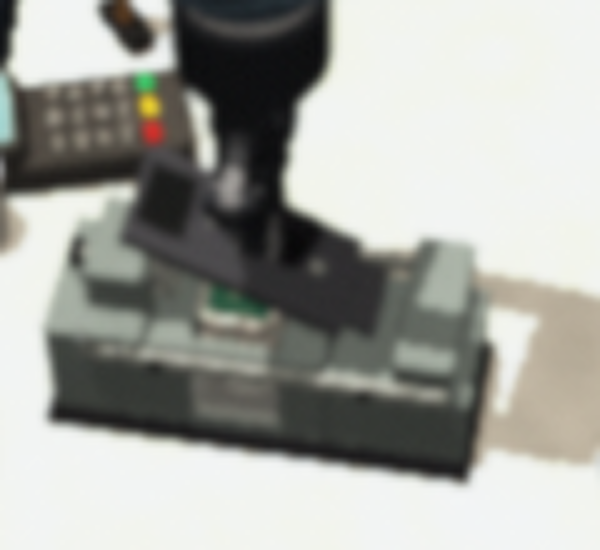

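Tongue stands just in front of the lip (crop (370,320) vs lip (425,300)), centred. Slide in along its own axis.

Request:
{"name": "send_rows", "arguments": {
  "motion": [-0.006,0,0.0026,0,-0.006,0,0.0026,0,-0.006,0,0.0026,0,-0.006,0,0.0026,0,0,0,0,0]
}}

```text
time_s: 8.25
tool_pos: [0.5103, -0.0843, 0.1183]
ee_rot: [-0.0, 0.993, -0.122, -0.001]
wrist_force: [-0.5, 0.7, -2.7]
width: 0.0154
grip_force: 31.9
```

```bash
cat >> h.py <<'E'
def uv():
    s=r.read_state();t=s["tool_pos"];d=t[:2]-[.4613,-.0722];print("u",(d@[.970,-.242]).round(4),"v",(d@[.242,.970]).round(4),"z",t[2].round(4),"F",s["wrist_force"].round(1))
E
python3 - <<'E'
from h import *
covfit("s2",lo=.1); uv()
E
```

```text
side 554
side inl 461 tilt deg 25.6 roll 0.8 top below TCP at axis 6.8 x range [-23.4  64.2] y [-32.8  28.6]
top 0
TCP [ 0.5103 -0.0843  0.1183] F [-0.5  0.7 -2.7] w 0.015402941419322526 t 8.25
u 0.0516 v -0.0001 z 0.1189 F [-0.1 -0.7 -1.6]
```

Request:
{"name": "send_rows", "arguments": {
  "motion": [-0.002,0,0.001,0,-0.002,0,0.001,0,-0.002,0,0.001,0,0,0,0,0]
}}

```text
time_s: 8.75
tool_pos: [0.5075, -0.0839, 0.1171]
ee_rot: [0.0, 0.992, -0.122, 0.003]
wrist_force: [5.1, -1.3, -1.2]
width: 0.0155
grip_force: 32.0
```

Request:
{"name": "send_rows", "arguments": {
  "motion": [-0.0015,0,0,0,-0.0015,0,0,0,0,0,0,0]
}}

```text
time_s: 9.05
tool_pos: [0.5063, -0.0836, 0.1182]
ee_rot: [0.001, 0.992, -0.122, 0.005]
wrist_force: [8.4, -2.4, -0.6]
width: 0.0156
grip_force: 32.2
```

```bash
python3 - <<'E'
from h import *
covfit("s3",lo=.1); uv()
E
```

```text
side 553
side inl 461 tilt deg 26.5 roll 0.6 top below TCP at axis 6.9 x range [-23.5  63.9] y [-32.2  29.3]
top 0
TCP [ 0.5063 -0.0836  0.1182] F [ 8.4 -2.4 -0.6] w 0.015635178678111532 t 9.05
u 0.0464 v -0.0002 z 0.1182 F [ 7.6 -1.2  0.6]
```

Contact of 8 N in x about where I predicted the plate to meet the lip: home, tilt 26.5°. Swing down in the grip on an arc round the lip.

Request:
{"name": "send_rows", "arguments": {
  "motion": [0.0025,0,0.0021,0,0.0024,0,0.002,0,0.0024,0,0.0023,0,0,0,0,0]
}}

```text
time_s: 9.55
tool_pos: [0.509, -0.0841, 0.1086]
ee_rot: [-0.0, 0.993, -0.122, -0.002]
wrist_force: [-1.5, 0.5, -0.2]
width: 0.0152
grip_force: 32.2
```

Request:
{"name": "send_rows", "arguments": {
  "motion": [0.0022,0,0.0024,0,0.0021,0,0.0024,0,0.002,0,0.0025,0,0,0,0,0]
}}

```text
time_s: 9.95
tool_pos: [0.516, -0.0858, 0.1021]
ee_rot: [-0.0, 0.993, -0.122, -0.0]
wrist_force: [-1.6, 1.3, 2.7]
width: 0.0154
grip_force: 32.8
```

```bash
python3 - <<'E'
from h import *
covfit("s4",lo=.09); uv()
E
```

```text
side 731
side inl 451 tilt deg 8.9 roll -0.6 top below TCP at axis -4.0 x range [-84.8  65.5] y [-31.9  31.6]
top 0
TCP [ 0.516  -0.0858  0.1021] F [-1.6  1.3  2.7] w 0.015444554838984057 t 9.95
u 0.0563 v -0.0 z 0.1021 F [-2.4  1.7  2.2]
```

```bash
python3 - <<'E'
from h import *
im=cv2.imread("c_side_s4.png"); cv2.imwrite("pics/s4.png",cv2.resize(im[110:220,190:310],None,fx=5,fy=5,interpolation=cv2.INTER_CUBIC))
E
```

```text
(no output)
```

View pics/s4.png

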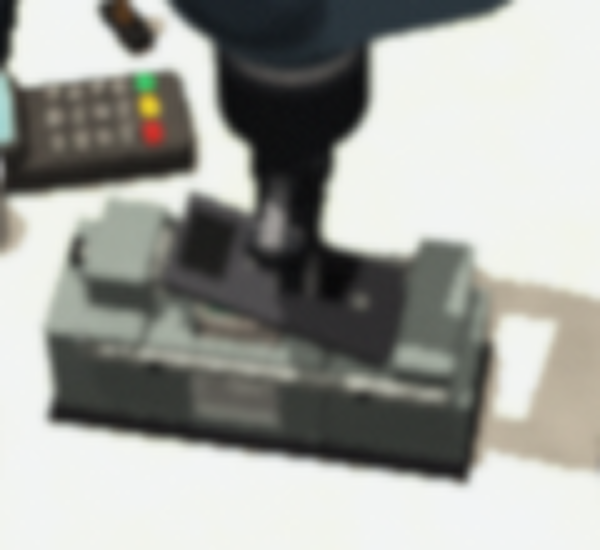

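```bash
cat >> h.py <<'E'
def bins(n="side",img=None,c=None):
    c=c or r.camera(n); P=cloud(c); im=c["color"].astype(int)
    d=P-np.array([.4613,-.0722,0]); u=d[...,0]*.970-d[...,1]*.242; v=d[...,0]*.242+d[...,1]*.970
    m=(abs(v)<.034)&(abs(v)>.010)&(im.max(-1)<125)&(im.max(-1)-im.min(-1)<30)&(P[...,2]>.06)&(P[...,2]<.16)
    for lo in range(-20,150,8):
        k=m&(u*1e3>=lo)&(u*1e3<lo+8)
        if k.sum()>3: print(lo,k.sum(),(np.percentile(P[k][:,2],[10,50,90])*1e3).round(1),end=" | ")
    print()
E
python3 - <<'E'
from h import *
bins(); uv()
E
```

```text
-20 44 [93.1 95.2 97.5] | -12 37 [92.7 95.  97.3] | -4 27 [92.6 95.7 98.2] | 4 53 [63.9 76.9 80.7] | 12 51 [65.5 80.  83.4] | 20 54 [63.5 83.6 86.5] | 28 43 [62.9 85.3 89.6] | 36 40 [63.2 88.9 92.2] | 44 62 [ 79.4  97.4 150.8] | 52 48 [ 77.5  95.7 120.3] | 60 46 [ 74.8  99.  118.2] | 68 43 [ 79.2 100.2 104.8] | 76 39 [ 82.2 103.3 106.6] | 84 48 [ 81.9 107.4 111.2] | 92 53 [ 88.4 110.6 114.6] | 100 57 [ 89.8 113.5 117.1] | 108 61 [ 75.1 116.8 119. ] | 116 34 [ 79.6 118.4 121.4] | 124 34 [ 77.9  91.1 106.5] | 132 31 [ 83.3  90.9 106.9] | 140 17 [ 90.4  99.7 107.2] | 148 18 [ 87.7  97.4 109.5] | 
u 0.0563 v -0.0 z 0.1022 F [-2.4  0.3  2.2]
```

Plate top runs from z 79 at u 8 to 118 at u 112: tilt ~20.5°, tongue tip on the slot floor, far edge at u≈121, a stable rest on the tins. Release and go over the pad.

Request:
{"name": "send_rows", "arguments": {
  "motion": [0,0,0,0,0,0,0,0,0,0,0,0,0,0,0,0,0,0,-0.015,0,0,0,-0.035,0,0,0,-0.02,0,0,0,0,0],
  "jaw": 0.5
}}

```text
time_s: 10.9
tool_pos: [0.5185, -0.0869, 0.177]
ee_rot: [0.001, 0.993, -0.122, 0.004]
wrist_force: [0.6, -0.2, 0.4]
width: 0.0425
grip_force: 0.0
```

Request:
{"name": "send_rows", "arguments": {
  "motion": [0.022,0,0,0,0.022,0,0,0,0,0,0,0,0,0,0,0,0,0,0,0],
  "jaw": 1
}}

```text
time_s: 11.4
tool_pos: [0.5576, -0.0962, 0.1715]
ee_rot: [-0.0, 0.993, -0.122, -0.001]
wrist_force: [0.8, -0.4, -0.5]
width: 0.0002
grip_force: 0.0
```

```bash
python3 - <<'E'
from h import *
bins(); uv()
E
```

```text
-20 14 [94.8 96.3 97.8] | -12 13 [94.  94.9 97.3] | -4 15 [90.5 95.7 97.2] | 4 50 [63.7 78.  81. ] | 12 52 [68.1 80.8 84.7] | 20 53 [65.8 84.7 87.6] | 28 41 [63.7 86.5 89.7] | 36 32 [77.9 89.4 93.1] | 44 30 [79.8 93.3 95.4] | 52 34 [77.4 95.4 99. ] | 60 36 [ 73.9  98.6 102.3] | 68 57 [ 79.9 102.  105.9] | 76 64 [ 80.3 104.5 110.1] | 84 59 [ 83.2 108.4 111.7] | 92 57 [ 88.4 111.3 114.9] | 100 55 [ 91.  114.4 118.2] | 108 60 [ 76.3 116.8 120.3] | 116 29 [ 92.3 119.8 123.2] | 124 33 [ 76.8  92.7 103.5] | 132 28 [ 79.7  93.3 106.7] | 140 17 [ 90.4  99.7 105.2] | 148 19 [ 85.5  97.3 109.6] | 
u 0.0993 v 0.0001 z 0.1717 F [ 0.6 -0.4 -0.4]
```

Request:
{"name": "send_rows", "arguments": {
  "motion": [0,0,0.03,0,0,0,0.018,0,0,0,0.004,0,0,0,0.004,0,0,0,0.004,0,0,0,0.003,0,0,0,0,0]
}}

```text
time_s: 12.15
tool_pos: [0.559, -0.0967, 0.1096]
ee_rot: [0.0, 0.993, -0.122, 0.0]
wrist_force: [0.5, -0.8, 0.5]
width: 0.0002
grip_force: 0.3
```

```bash
python3 - <<'E'
from h import *
bins(); uv()
E
```

```text
-20 38 [93.5 95.2 98.1] | -12 20 [93.8 95.9 97.1] | -4 22 [85.  94.  96.9] | 4 51 [63.8 88.1 91.3] | 12 56 [63.9 89.8 92.3] | 20 53 [63.2 91.3 94.8] | 28 52 [63.6 92.1 95.2] | 36 37 [71.4 92.6 96.2] | 44 39 [77.5 95.8 97.9] | 52 35 [ 76.9  97.5 100.8] | 60 39 [ 74.2  97.8 101.8] | 68 47 [ 77.5  99.6 103.7] | 76 57 [ 80.5 101.6 105. ] | 84 65 [ 80.5 103.2 108.9] | 92 58 [ 79.6 105.  131.1] | 100 46 [ 86.5 108.8 128. ] | 108 48 [ 75.4 106.9 112.5] | 116 33 [ 78.1 109.9 114.5] | 124 30 [ 76.2  90.8 107.1] | 132 26 [ 82.6  92.  107.6] | 140 18 [ 89.3  97.8 108. ] | 148 21 [ 85.7  99.8 110.9] | 
u 0.1007 v -0.0001 z 0.1097 F [0.3 0.1 1.2]
```

Tongue has come up to the lip, tilt ~11°. Press on.

Request:
{"name": "send_rows", "arguments": {
  "motion": [0,0,0.003,0,0,0,0.003,0,0,0,0.003,0,0,0,0.003,0,0,0,0.002,0,0,0,0,0]
}}

```text
time_s: 12.8
tool_pos: [0.5593, -0.0968, 0.0958]
ee_rot: [0.0, 0.993, -0.122, 0.001]
wrist_force: [0.2, 0.8, 4.2]
width: 0.0001
grip_force: 2.1
```

```bash
python3 - <<'E'
from h import *
bins(); uv()
E
```

```text
-20 41 [92.7 95.4 97.6] | -12 23 [93.4 95.5 97.4] | -4 25 [87.6 93.5 97. ] | 4 50 [65.8 87.1 90.3] | 12 50 [63.5 88.1 90.6] | 20 51 [63.9 87.7 91.1] | 28 54 [64.3 88.8 91.4] | 36 36 [66.3 89.  92.3] | 44 33 [78.5 89.7 91.8] | 52 34 [77.4 90.  93.3] | 60 33 [77.  91.4 94.3] | 68 36 [75.9 91.  95.1] | 76 50 [78.3 92.1 95.4] | 84 63 [ 79.7  93.3 151.3] | 92 57 [ 81.9  94.2 145.9] | 100 41 [ 76.8  96.1 118.2] | 108 32 [75.7 94.5 99.3] | 116 29 [78.6 95.2 98.8] | 124 30 [ 78.1  94.8 103.5] | 132 25 [ 79.4  92.9 107.6] | 140 19 [ 87.3  95.4 108.4] | 148 21 [ 87.8  99.  110.2] | 
u 0.101 v -0.0001 z 0.0958 F [0.5 0.  4.2]
```

Request:
{"name": "send_rows", "arguments": {
  "motion": [0,0,0.002,0,0,0,0.002,0,0,0,0.002,0,0,0,0.002,0,0,0,0,0]
}}

```text
time_s: 13.35
tool_pos: [0.5611, -0.0973, 0.0891]
ee_rot: [0.0, 0.992, -0.122, 0.003]
wrist_force: [3.6, -0.5, 5.6]
width: 0.0004
grip_force: 3.1
```

Request:
{"name": "send_rows", "arguments": {
  "motion": [0,0,0.0015,0,0,0,0.001,0,0,0,0,0]
}}

```text
time_s: 13.65
tool_pos: [0.5614, -0.0974, 0.0871]
ee_rot: [0.001, 0.992, -0.122, 0.003]
wrist_force: [2.2, 0.7, 9.3]
width: 0.0001
grip_force: 4.7
```

Request:
{"name": "send_rows", "arguments": {
  "motion": [0,0,0.001,0,0,0,0.001,0,0,0,0,0]
}}

```text
time_s: 13.95
tool_pos: [0.5615, -0.0974, 0.086]
ee_rot: [0.001, 0.993, -0.122, 0.003]
wrist_force: [-0.4, 1.7, 15.7]
width: -0.0005
grip_force: 7.3
```

```bash
python3 - <<'E'
from h import *
bins(); uv()
E
```

```text
-20 43 [92.7 95.8 98.4] | -12 34 [93.1 96.  97.7] | -4 22 [83.6 93.9 95.8] | 4 52 [65.2 84.8 86.8] | 12 56 [63.9 84.6 87.4] | 20 54 [64.7 85.4 88.6] | 28 51 [63.6 85.2 87.6] | 36 43 [76.8 85.1 87.6] | 44 29 [78.1 83.6 86.7] | 52 28 [76.3 84.9 87.4] | 60 31 [77.  84.6 87.4] | 68 26 [78.1 85.1 87.1] | 76 41 [81.4 85.3 88.7] | 84 51 [ 79.2  86.3 147.6] | 92 65 [ 80.7  87.1 147.3] | 100 46 [ 79.5  86.5 124.7] | 108 30 [80.8 85.8 96.9] | 116 30 [ 81.5  85.8 101.4] | 124 47 [ 77.7  92.5 106.7] | 132 26 [ 82.9  95.4 107.1] | 140 19 [ 90.5  99.  108.2] | 148 19 [ 86.2  96.8 109.5] | 
u 0.1033 v -0.0002 z 0.086 F [-0.3  1.1 15.1]
```

Cover is level at z ≈ 86 and the force is rising as it bottoms out. A touch more, then back off and look.

Request:
{"name": "send_rows", "arguments": {
  "motion": [0,0,0.001,0,0,0,0,0,0,0,-0.01,0,0,0,-0.04,0,0,0,-0.05,0,0,0,-0.03,0,0,0,0,0]
}}

```text
time_s: 14.7
tool_pos: [0.5611, -0.0975, 0.217]
ee_rot: [0.001, 0.993, -0.122, 0.004]
wrist_force: [0.3, -0.0, 0.2]
width: 0.0003
grip_force: 0.0
```

```bash
python3 - <<'E'
from h import *
c=r.camera("side"); bins(c=c); uv()
cv2.imwrite("pics/end.png",cv2.resize(c["color"][110:220,190:310,::-1],None,fx=5,fy=5,interpolation=cv2.INTER_CUBIC))
E
```

```text
-20 9 [94.6 96.  98.1] | -12 10 [94.7 95.7 97.6] | -4 17 [85.1 94.3 97.5] | 4 55 [64.  86.7 89.8] | 12 55 [64.6 87.3 90.1] | 20 55 [62.5 86.8 90.2] | 28 53 [64.1 87.4 90.1] | 36 36 [78.3 86.8 89.5] | 44 28 [81.9 87.3 89.5] | 52 27 [80.7 86.6 89.5] | 60 26 [78.2 87.  90.6] | 68 34 [77.9 86.5 89.6] | 76 35 [80.3 88.3 89.9] | 84 45 [82.1 87.4 90.2] | 92 43 [83.3 87.7 90. ] | 100 44 [81.6 87.9 90.4] | 108 40 [84.1 87.9 90.2] | 116 46 [84.  88.6 93.5] | 124 45 [ 77.4  89.8 105.4] | 132 28 [ 78.5  94.  106.8] | 140 19 [ 88.9  98.5 110.1] | 148 20 [ 88.1  97.1 111.6] | 
u 0.1013 v -0.0002 z 0.2137 F [ 0.1  0.1 -0. ]
```

View pics/end.png

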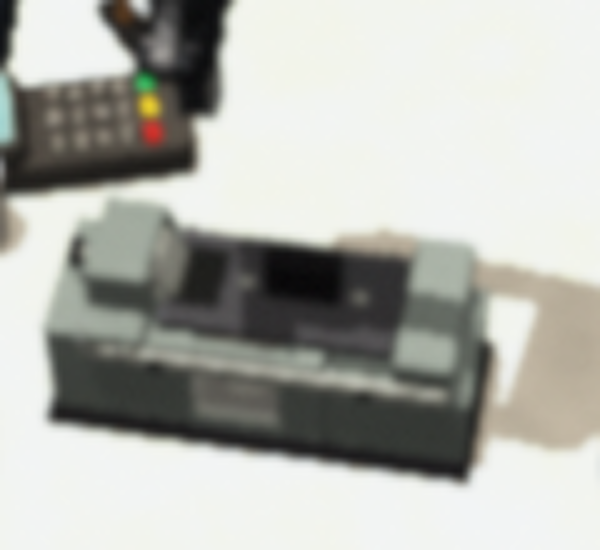

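The cover lies level at z ≈ 87–88 with the bolt nose over its far edge (crop (172,265)). It stayed down after the press was released, so it's latched.

```bash
python3 -c "
from workcell import r
print(r.hand_in())"
```

```text
the job is handed in; nothing more can be done
None
```

The cover is fitted: its tongue is under the lip, it lies level on the dispenser, and the last camera view shows the bolt over its far edge. I handed the job in at about 15 s of the 42 s; no verdict came back.

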